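# Find the rocking tile in the kitchen niche and press it home

### The job

One of the four cream tiles with a blue diamond in the niche floor is loose: press lightly near a corner of each with the fingertips until you find the one that rocks, then press that tile in the middle until it sits firmly on its bed, level and no longer rocking. The tiles are glazed, so press them without hitting them hard, pull none of them up, and leave the things standing in the niche where they are.

Things in the scene. Friction and masses are not known exactly. Their poses are not given: they have to be found in the camera images.
- tile_a: Accent tile A: one of four identical square glazed tiles (80 x 80 x 12 mm, cream with a flat blue diamond in the middle). Origin: centre of its underside, so the top face is at +12 mm along z; x and y run along its sides, z up. Let into the niche floor, sides parallel to the niche's x and y. Hand-laid: its top may stand 7 to 12 mm above the floor, so height does not tell which is loose.
- sink_a (a joint): How far tile A has sunk from where it stood at the start (m): 0 at the start for every tile, positive is downward, negative means it has been pulled up. Three tiles are solid and give under 1 mm. The loose one rests on a stiff ridge under a middle line: pressed within 8 mm of its middle with more than 8 to 10 N it sinks 5 mm onto its bed, stays there and rocks no more.
- rock_a (a joint): Rocking angle of tile A (rad, either sign), 0 when level, as every tile is at the start. Solid tiles do not rock. The loose one rocks about one of its middle lines: a press of 2 to 6 N, 25 to 30 mm out from the middle along both sides (towards any corner) tips it 0.12 rad until its edge meets the bed, the pressed point dropping about 3 mm; let go, it springs back level.
- tile_b: Accent tile B: one of four identical square glazed tiles (80 x 80 x 12 mm, cream with a flat blue diamond in the middle). Origin: centre of its underside, so the top face is at +12 mm along z; x and y run along its sides, z up. Let into the niche floor, sides parallel to the niche's x and y. Hand-laid: its top may stand 7 to 12 mm above the floor, so height does not tell which is loose.
- sink_b (a joint): How far tile B has sunk from where it stood at the start (m): 0 at the start for every tile, positive is downward, negative means it has been pulled up. Three tiles are solid and give under 1 mm. The loose one rests on a stiff ridge under a middle line: pressed within 8 mm of its middle with more than 8 to 10 N it sinks 5 mm onto its bed, stays there and rocks no more.
- rock_b (a joint): Rocking angle of tile B (rad, either sign), 0 when level, as every tile is at the start. Solid tiles do not rock. The loose one rocks about one of its middle lines: a press of 2 to 6 N, 25 to 30 mm out from the middle along both sides (towards any corner) tips it 0.12 rad until its edge meets the bed, the pressed point dropping about 3 mm; let go, it springs back level.
- tile_c: Accent tile C: one of four identical square glazed tiles (80 x 80 x 12 mm, cream with a flat blue diamond in the middle). Origin: centre of its underside, so the top face is at +12 mm along z; x and y run along its sides, z up. Let into the niche floor, sides parallel to the niche's x and y. Hand-laid: its top may stand 7 to 12 mm above the floor, so height does not tell which is loose.
- sink_c (a joint): How far tile C has sunk from where it stood at the start (m): 0 at the start for every tile, positive is downward, negative means it has been pulled up. Three tiles are solid and give under 1 mm. The loose one rests on a stiff ridge under a middle line: pressed within 8 mm of its middle with more than 8 to 10 N it sinks 5 mm onto its bed, stays there and rocks no more.
- rock_c (a joint): Rocking angle of tile C (rad, either sign), 0 when level, as every tile is at the start. Solid tiles do not rock. The loose one rocks about one of its middle lines: a press of 2 to 6 N, 25 to 30 mm out from the middle along both sides (towards any corner) tips it 0.12 rad until its edge meets the bed, the pressed point dropping about 3 mm; let go, it springs back level.
- tile_d: Accent tile D: one of four identical square glazed tiles (80 x 80 x 12 mm, cream with a flat blue diamond in the middle). Origin: centre of its underside, so the top face is at +12 mm along z; x and y run along its sides, z up. Let into the niche floor, sides parallel to the niche's x and y. Hand-laid: its top may stand 7 to 12 mm above the floor, so height does not tell which is loose.
- sink_d (a joint): How far tile D has sunk from where it stood at the start (m): 0 at the start for every tile, positive is downward, negative means it has been pulled up. Three tiles are solid and give under 1 mm. The loose one rests on a stiff ridge under a middle line: pressed within 8 mm of its middle with more than 8 to 10 N it sinks 5 mm onto its bed, stays there and rocks no more.
- rock_d (a joint): Rocking angle of tile D (rad, either sign), 0 when level, as every tile is at the start. Solid tiles do not rock. The loose one rocks about one of its middle lines: a press of 2 to 6 N, 25 to 30 mm out from the middle along both sides (towards any corner) tips it 0.12 rad until its edge meets the bed, the pressed point dropping about 3 mm; let go, it springs back level.
- niche: The niche: floor of plain, darker tiles, 336 mm along its x by 588 mm along its y, top 18 mm above its origin (middle of the floor, at work-surface level). Low back wall at +x, 64 mm high, and cheeks at +y and -y, 104 mm high; open above. A tiny wooden swing door, 100 mm, stands beside the -y cheek at the front.
- canister: Bystander: steel canister with clamp lid, 92 mm diameter, 121 mm high. Origin: centre of underside.
- milk_pan: Bystander: aluminium milk pan, 116 mm diameter, 60 mm high, black handle reaching 166 mm along its x at about 50 mm height. Origin: centre of underside.
- glass_jar: Bystander: small glass jar with steel cap, 54 mm diameter, 66 mm high. Origin: centre of underside.
- lighter: Bystander: red plastic lighter lying flat, 77 x 24 x 12 mm, long side along its x. Origin: on its underside near the middle.
- mug: Bystander: blue mug, 72 mm diameter, 75 mm high, handle at its +y. Origin: centre of underside.
- spice: Bystander: amber spice jar, black cap, 38 mm diameter, 85 mm high. Origin: centre of underside.

How it is judged:
By the outcome, as a careful person would: the job done as asked, in the order asked, and still so for the second after the job is handed in, with the robot touching nothing.
It also fails if it takes over 64 s, if anything falls off the work surface, if the arm or the gripper's body presses on something with over 40 N, if the wrist force passes 120 N, or if a joint passes its speed limit or range.

### The arm

A 7-joint arm with a two-finger parallel gripper is mounted at the origin on the work surface. World frame = base frame: x ahead of the robot, y to its left, z up, the work surface at z = 0. Lengths are in m, angles in rad, forces in N, time in s.
With the tool pointing down it reaches from about 0.425 to 0.875 m from the base axis. Payload 4.7 kg.
Tool frame: the origin (TCP) lies midway between the tips of the shut fingers; the grasp point (between the pads) lies 19 mm behind it (ctrl.grip_point_offset is the distance from the TCP to the grasp point, in m); z points along the fingers, y is the line along which they close (so a half turn about z gives the same grasp; the last joint's range is limited). The gripper opens to 87 mm and grips with 3 to 60 N. Pads are 19 mm wide; open, the fingers measure 117 mm over their backs; the gripper's body (75 mm by 190 mm) begins 51 mm behind the grasp point.
Start: joints at [1.172, 0.321, -0.07, 1.45, 0.023, 1.371, -0.057], TCP at [0.261, -0.595, 0.223] pointing down, gripper open.
Joint ranges: [-2.86, 2.86], [-0.3, 2.09], [-1.38, 1.24], [0.06, 2.45], [-1.56, 4.7], [0.09, 2.05], [-2.69, 2.69]. Speed limits (rad/s): [2.57, 2.57, 3.14, 3.14, 3.14, 3.14, 3.14].

### API

Orientations are given as a rotation vector (axis times angle).
In Python, from bench import ctrl gives the robot as it stands.
- The arm moves only by the tool move_arm, never from a script. Its argument "increments" is text: rows parted by semicolons, each of 7 numbers parted by spaces: the shift along the world's x, y, z in mm, then the turn, a rotation vector about the world's x, y, z in degrees, then the closure in counts, from 0 (fully open) to 255 (shut). A call has exactly 8 rows; each row shifts and turns the commanded pose from where the row before left it; what a row does not reach is not made up. A row lasts 1/12 s, in which the tool goes at most 41.7 mm and 7.16 degrees, less where a joint would pass 70% of its speed; a pose out of reach is approached as far as the arm can. A call with a gripper value outside its range is refused whole. The fingers move at their own pace and stop on an object; "grip_force" is the grip in N (left out, the last holds). Time passes only in rows, so rows that do not move let the fingers close, or fill a call up. It gives the time, the measured TCP pose, the force, the opening and the grip force at its end, in the units of the state.
- ctrl.get_state(): the state, without advancing time (a new reading comes with each control period).
- ctrl.get_image(name): name is "scene" or "top"; returns a dict with "frame" (384x512x3 uint8, red, green, blue), "depth" (384x512 float32, m along the optical axis (not along the pixel's ray), 0 where there is no reading), "fx", "fy", "cx", "cy" (pixels), "position" and "orientation" of the camera in the world. Camera axes: x right, y down, z forward; pixel columns grow to the right and rows downward; lengths in m; the calibration is good to about 2 mm. A picture is of the moment at which its call begins.
- ctrl.close_job(): hands the job in; it is judged then, once.
Trained networks look in a picture, given as the dict that the camera call returned (one of the last four; its "shot" number tells which), for a name from the list of things; names that differ only in an ending like _2 or _b are one class to them, and where a whole thing is asked for, a point or a joint stands for the part that bears it (a point fixed in the world has none). Each returns a list of dicts, best first, with "score" (0 to 1); they miss things now and then, are a little off and sometimes report something else, mostly with a low value. They report only what shows in the picture. A call takes as long as a camera call.
- ctrl.find_in(target, picture): "centre" ([x, y, z] in m, in world coordinates, good to about 4 mm: the middle of the surface that is visible of it).
- ctrl.silhouettes(target, picture): "region" (384x512 bool, what is visible of it).
The state is a dict: "time": time; "joint_positions": joint angles; "qd": joint speeds; "joint_torque": joint torques, N m; "position": TCP position; "tool_rot": TCP orientation; "ft_force": force on the tool from outside, world axes, zero at the start; "torque": the same for the moment, N m; "grip_width": opening from 0.0 (shut) to 1.0 (fully open); "grip_force": force on a finger pad.
Only numpy, scipy, OpenCV 4.12 (cv2) and the standard library are available. Lean on these libraries where they do the work, as an engineer would, in place of code of your own. Each camera call takes 0.05 s, during which the arm holds its last target. There are 200 camera calls.

## Working session

There is one attempt and no reset: what is moved stays moved. The work goes in short steps, Python scripts to look and compute and a tool call to move; the robot and the scene stay as the last step left them, time stands still between calls to the robot, and variables do not carry over. Pictures are saved under pics/ and viewed, at most 10 in all, crops included, and the job is handed in when it is done.

Besides the shell and the picture viewer there is one more tool, called after "Request:" as a command line: name --argument value ..., lists and objects as JSON in quotes. move_arm: Moves the arm, as the interface text tells. Its arguments: {"type":"object","properties":{"increments":{"type":"string"},"grip_force":{"type":"number"}},"required":["increments"]}

```bash
mkdir -p pics
cat > h.py <<'E'
import numpy as np, cv2
from scipy.spatial.transform import Rotation as R
from bench import ctrl
def rot(o):
    o=np.array(o,float)
    return o if o.shape==(3,3) else (R.from_rotvec(o).as_matrix() if o.size==3 else R.from_quat(o).as_matrix())
def cloud(p):
    d=p["depth"];v,u=np.mgrid[:384,:512]
    c=np.stack([(u-p["cx"])/p["fx"]*d,(v-p["cy"])/p["fy"]*d,d],-1)
    return c@rot(p["orientation"]).T+np.array(p["position"])
E
python3 - <<'E'
from h import *
for n in("scene","top"):
    p=ctrl.get_image(n); cv2.imwrite(f"pics/{n}0.png",p["frame"][...,::-1]); C=cloud(p)
    print(n,p["position"],p["orientation"])
    for r in ctrl.silhouettes("tile_a",p):
        m=r["region"]; P=C[m&(p["depth"]>0)]
        if len(P)<20: continue
        v,u=np.nonzero(m);(c,s,a)=cv2.minAreaRect(P[:,:2].astype(np.float32)*1000)
        print(round(r["score"],2),len(P),int(u.mean()),int(v.mean()),np.median(P,0).round(4),np.round(c,1),np.round(s,1),round(a,1))
    for r in ctrl.find_in("tile_a",p): print(r["score"],np.round(r["centre"],4))
print(ctrl.get_state())
E
```

```text
scene [1.1811267  0.44634759 0.9181787 ] [-1.23847422 -2.37037587  0.88904447]
0.97 775 230 199 [ 0.5993 -0.0405  0.0275] [593.3 -43.3] [88.3 81.1] 7.5
0.89 801 301 200 [0.4967 0.1144 0.0296] [490.7 112.5] [84.4 81.1] 6.4
0.83 719 218 168 [ 0.5277 -0.1354  0.0282] [ 519.1 -141.4] [93.9 88.8] 7.6
0.63 913 319 235 [0.5694 0.2076 0.0276] [564.9 206.6] [82.1 79.5] 7.0
0.98 [0.4939 0.1146 0.0224]
0.73 [ 0.5276 -0.1312  0.0275]
0.6 [0.6575 0.0778 0.0635]
0.56 [0.5635 0.2071 0.029 ]
top [0.44948859 0.04830276 0.81916209] [-2.17631457  2.13312833 -0.19986194]
0.92 1178 278 182 [ 0.5937 -0.0417  0.0264] [595.3 -44.3] [80.4 84.6] 7.6
0.85 1215 210 226 [0.4895 0.1135 0.0287] [490.  113.1] [79.7 79.5] 7.2
0.78 1264 319 213 [ 0.5219 -0.1357  0.0271] [ 524.  -138.2] [85.  85.6] 6.5
0.63 1250 170 193 [0.5622 0.2061 0.0266] [564.1 210.1] [84.9 84.9] 7.4
0.97 [0.4911 0.1165 0.0301]
0.76 [ 0.5204 -0.136   0.0285]
0.6 [0.5606 0.208  0.0315]
0.58 [ 0.5952 -0.0438  0.0268]
0.51 [ 0.5468 -0.0064  0.0178]
0.19 [ 0.5053 -0.0276  0.0289]
{'time': 0.3, 'joint_positions': array([ 1.17214323,  0.32132489, -0.07006943,  1.45086156,  0.02259314,
        1.3708065 , -0.05689268]), 'qd': array([-0.0011706 , -0.00260544,  0.00061617, -0.00440132,  0.00041794,
        0.00031499,  0.00016387]), 'joint_torque': array([ 1.47125470e-04, -4.90529001e+01, -4.02423805e-01, -3.12214959e+01,
       -6.36390131e-02,  3.87282798e-02,  9.90189119e-05]), 'position': array([ 0.2606289 , -0.5952839 ,  0.22219342]), 'tool_rot': array([-3.07435178e+00, -6.43644310e-01,  2.91848970e-04]), 'ft_force': array([-0.49661306, -0.21951749,  0.27605128]), 'torque': array([0.06699869, 0.00920029, 0.00284596]), 'grip_force': 0.0, 'grip_width': 1.0004483513260882}
```

Run:
```python
import cv2
a=cv2.imread("pics/top0.png");b=cv2.imread("pics/scene0.png")
cv2.imwrite("pics/both.png",cv2.resize(a,(800,600)))
```

```text
(no output)
```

View pics/both.png

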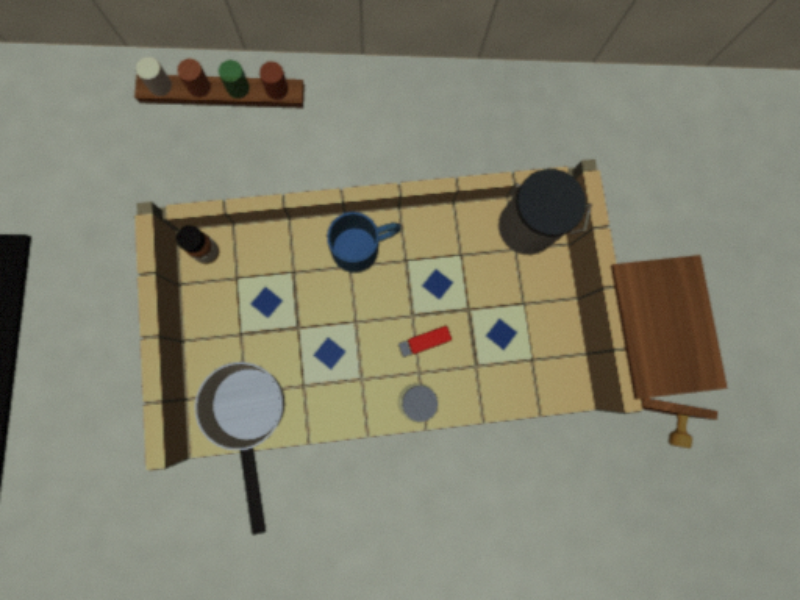

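View pics/scene0.png

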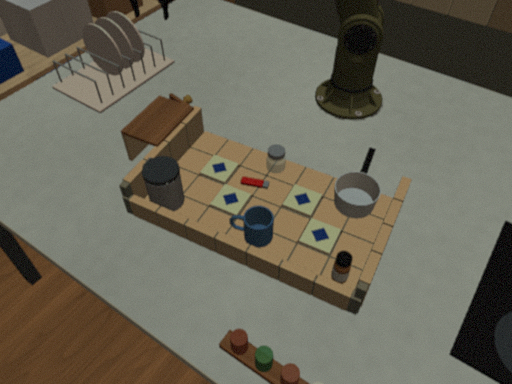

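The view shows four diamond tiles at (267,302), (437,284), (330,353) and (502,334) in the 800x600 top picture. The canister at (550,205), mug at (355,242), lighter at (427,341), jar at (420,403), pan at (240,405) and spice jar at (193,242) stand around them. Next I measure the exact centres and clearances.

Run:
```python
from h import *
p=ctrl.get_image("top");C=cloud(p);f=p["frame"].astype(int)
th=np.radians(7.2)
for r in ctrl.silhouettes("tile_a",p)[:4]:
    m=r["region"]&(p["depth"]>0)
    k=cv2.erode(m.astype(np.uint8),np.ones((5,5)))>0
    b=k&(f[...,2]>f[...,0]+25);P=C[b]
    (c,s,a)=cv2.minAreaRect(P[:,:2].astype(np.float32)*1000)
    print("tile",P.mean(0).round(4),np.round(c,1),np.round(s,1),round(a,1),"z",np.median(C[k][:,2]).round(4),C[m][:,2].std().round(4))
for n in("canister","milk_pan","glass_jar","lighter","mug","spice","niche"):
    for r in ctrl.silhouettes(n,p)[:1]:
        P=C[r["region"]&(p["depth"]>0)]
        T=P[P[:,2]>np.percentile(P[:,2],98)-.012]
        (c,s,a)=cv2.minAreaRect(T[:,:2].astype(np.float32)*1000)
        (c2,s2,a2)=cv2.minAreaRect(P[:,:2].astype(np.float32)*1000)
        print(n,round(r["score"],2),"ztop",np.percentile(P[:,2],98).round(3),np.round(c,0),np.round(s,0),round(a),"all",np.round(c2),np.round(s2),round(a2))
```

```text
tile [ 0.5231 -0.1376  0.0275] [ 523.3 -137.5] [31.5 32.2] 52.1 z 0.0273 0.0026
tile [0.4901 0.1119 0.0288] [490.5 112.5] [32.3 32.2] 52.7 z 0.0287 0.0037
tile [0.5629 0.2067 0.0269] [563.  206.6] [31.7 32.1] 52.0 z 0.0266 0.003
tile [ 0.5968 -0.0428  0.0267] [595.5 -43. ] [31.4 32.9] 52.4 z 0.0265 0.0029
canister 0.92 ztop 0.14 [ 687. -179.] [91. 89.] 35 all [ 686. -183.] [110.  89.] 59
milk_pan 0.72 ztop 0.078 [372. 202.] [215. 115.] 30 all [367. 211.] [235. 134.] 28
glass_jar 0.69 ztop 0.086 [423. -13.] [45. 46.] 0 all [425. -16.] [50. 57.] 14
lighter 0.89 ztop 0.032 [510. -24.] [24. 75.] 21 all [510. -24.] [25. 75.] 20
mug 0.77 ztop 0.094 [651.  78.] [71. 84.] 59 all [654.  74.] [71. 94.] 50
spice 0.96 ztop 0.104 [636. 299.] [34. 33.] 47 all [648. 315.] [77. 38.] 52
niche 0.86 ztop 0.112 [554. -20.] [364. 759.] 6 all [553. -35.] [453. 875.] 7
```

Request:
move_arm --increments "14.5 30 0 0 0 -1.05 255;14.5 30 0 0 0 -1.05 255;14.5 30 0 0 0 -1.05 255;14.5 30 0 0 0 -1.05 255;14.5 30 0 0 0 -1.05 255;14.5 30 0 0 0 -1.05 255;14.5 30 0 0 0 -1.05 255;14.5 30 0 0 0 -1.05 255" --grip_force 20

```text
time: 1.42
position: [0.3773, -0.3539, 0.2229]
tool_rot: [3.113, 0.415, 0.0]
ft_force: [-0.0, -0.3, 0.4]
grip_width: 0.479
grip_force: 0.0
```

Request:
move_arm --increments "14.5 30 0 0 0 -1.05 255;14.5 30 0 0 0 -1.05 255;14.5 30 0 0 0 -1.05 255;14.5 30 0 0 0 -1.05 255;14.5 30 0 0 0 -1.05 255;14.5 30 0 0 0 -1.05 255;14.5 30 0 0 0 -1.05 255;14.5 30 0 0 0 -1.05 255"

```text
time: 2.08
position: [0.4932, -0.1139, 0.223]
tool_rot: [3.135, 0.186, 0.001]
ft_force: [1.5, -0.6, -0.2]
grip_width: 0.003
grip_force: 0.0
```

Request:
move_arm --increments "0 0 -30 0 0 0 255;0 0 -30 0 0 0 255;0 0 -30 0 0 0 255;0 0 -30 0 0 0 255;0 0 -30 0 0 0 255;0 0 -18 0 0 0 255;0 0 -8 0 0 0 255;0 0 0 0 0 0 255"

```text
time: 2.75
position: [0.4913, -0.1151, 0.0449]
tool_rot: [-3.135, -0.188, 0.005]
ft_force: [-0.8, -0.6, -0.1]
grip_width: 0.007
grip_force: 0.0
```

Request:
move_arm --increments "0 0 -4 0 0 0 255;0 0 -4 0 0 0 255;0 0 -3 0 0 0 255;0 0 -1 0 0 0 255;0 0 -1 0 0 0 255;0 0 -1 0 0 0 255;0 0 0 0 0 0 255;0 0 0 0 0 0 255"

```text
time: 3.42
position: [0.4928, -0.1155, 0.0327]
tool_rot: [3.136, 0.188, 0.0]
ft_force: [0.1, -0.1, 0.7]
grip_width: 0.006
grip_force: 0.0
```

Request:
move_arm --increments "0 0 -0.5 0 0 0 255;0 0 -0.5 0 0 0 255;0 0 0 0 0 0 255;0 0 0 0 0 0 255;0 0 0 0 0 0 255;0 0 0 0 0 0 255;0 0 0 0 0 0 255;0 0 0 0 0 0 255"

```text
time: 4.08
position: [0.4927, -0.1154, 0.0316]
tool_rot: [3.136, 0.188, -0.0]
ft_force: [0.5, 1.4, -0.5]
grip_width: 0.007
grip_force: 0.0
```

Request:
move_arm --increments "0 0 -0.5 0 0 0 255;0 0 -0.5 0 0 0 255;0 0 -0.5 0 0 0 255;0 0 -0.5 0 0 0 255;0 0 0 0 0 0 255;0 0 0 0 0 0 255;0 0 0 0 0 0 255;0 0 0 0 0 0 255"

```text
time: 4.75
position: [0.4927, -0.1154, 0.0296]
tool_rot: [3.136, 0.188, -0.0]
ft_force: [-0.2, 0.3, -0.0]
grip_width: -0.0
grip_force: 0.0
```

Request:
move_arm --increments "0 0 -0.5 0 0 0 255;0 0 -0.5 0 0 0 255;0 0 -0.5 0 0 0 255;0 0 0 0 0 0 255;0 0 0 0 0 0 255;0 0 0 0 0 0 255;0 0 0 0 0 0 255;0 0 0 0 0 0 255"

```text
time: 5.42
position: [0.4928, -0.1154, 0.0283]
tool_rot: [3.136, 0.188, 0.0]
ft_force: [-1.4, 0.2, 4.0]
grip_width: 0.008
grip_force: 2.2
```

Request:
move_arm --increments "0 0 -0.2 0 0 0 255;0 0 0 0 0 0 255;0 0 0 0 0 0 255;0 0 0 0 0 0 255;0 0 0 0 0 0 255;0 0 0 0 0 0 255;0 0 0 0 0 0 255;0 0 0 0 0 0 255"

```text
time: 6.08
position: [0.4928, -0.1154, 0.0283]
tool_rot: [3.136, 0.188, -0.0]
ft_force: [-2.0, 0.4, 6.7]
grip_width: 0.003
grip_force: 3.1
```

Request:
move_arm --increments "0 0 12 0 0 0 255;0 0 20 0 0 0 255;18 24 0 0 0 0 255;18 24 0 0 0 0 255;18 24 0 0 0 0 255;19 24 0 0 0 0 255;0 0 -15 0 0 0 255;0 0 -10 0 0 0 255"

```text
time: 6.75
position: [0.5669, -0.0171, 0.0349]
tool_rot: [-3.135, -0.193, -0.002]
ft_force: [-0.2, -1.5, 0.0]
grip_width: 0.007
grip_force: 0.0
```

Request:
move_arm --increments "0 0 -3 0 0 0 255;0 0 -1 0 0 0 255;0 0 -1 0 0 0 255;0 0 -0.5 0 0 0 255;0 0 -0.5 0 0 0 255;0 0 0 0 0 0 255;0 0 0 0 0 0 255;0 0 0 0 0 0 255"

```text
time: 7.42
position: [0.5659, -0.0196, 0.0292]
tool_rot: [3.136, 0.187, 0.001]
ft_force: [0.3, -0.5, 0.2]
grip_width: 0.003
grip_force: 0.0
```

Request:
move_arm --increments "0 0 -0.5 0 0 0 255;0 0 -0.5 0 0 0 255;0 0 -0.3 0 0 0 255;0 0 0 0 0 0 255;0 0 0 0 0 0 255;0 0 0 0 0 0 255;0 0 0 0 0 0 255;0 0 0 0 0 0 255"

```text
time: 8.08
position: [0.5658, -0.0194, 0.0276]
tool_rot: [3.136, 0.188, -0.0]
ft_force: [-0.6, 0.6, 0.3]
grip_width: 0.006
grip_force: 0.2
```

Request:
move_arm --increments "0 0 -0.2 0 0 0 255;0 0 0 0 0 0 255;0 0 0 0 0 0 255;0 0 0 0 0 0 255;0 0 0 0 0 0 255;0 0 0 0 0 0 255;0 0 0 0 0 0 255;0 0 0 0 0 0 255"

```text
time: 8.75
position: [0.5658, -0.0194, 0.0275]
tool_rot: [3.136, 0.188, -0.0]
ft_force: [-1.0, 0.3, 3.8]
grip_width: 0.01
grip_force: 1.9
```

Request:
move_arm --increments "0 0 -0.2 0 0 0 255;0 0 0 0 0 0 255;0 0 0 0 0 0 255;0 0 0 0 0 0 255;0 0 0 0 0 0 255;0 0 0 0 0 0 255;0 0 0 0 0 0 255;0 0 0 0 0 0 255"

```text
time: 9.42
position: [0.5658, -0.0193, 0.0275]
tool_rot: [3.136, 0.188, -0.0]
ft_force: [-3.0, -0.5, 6.0]
grip_width: 0.01
grip_force: 2.6
```

Request:
move_arm --increments "0 0 12 0 0 0 255;0 0 20 0 0 0 255;-25 25 0 0 0 0 255;-25 25 0 0 0 0 255;-25 25 0 0 0 0 255;-24 26 0 0 0 0 255;0 0 -12 0 0 0 255;0 0 -10 0 0 0 255"

```text
time: 10.08
position: [0.4667, 0.0829, 0.0377]
tool_rot: [3.134, 0.194, 0.004]
ft_force: [0.2, -0.8, -0.1]
grip_width: 0.003
grip_force: 0.0
```

Request:
move_arm --increments "0 0 -3 0 0 0 255;0 0 -1 0 0 0 255;0 0 -1 0 0 0 255;0 0 -0.5 0 0 0 255;0 0 -0.5 0 0 0 255;0 0 0 0 0 0 255;0 0 0 0 0 0 255;0 0 0 0 0 0 255"

```text
time: 10.75
position: [0.4669, 0.0815, 0.0313]
tool_rot: [3.136, 0.187, 0.0]
ft_force: [0.1, 0.5, 0.3]
grip_width: 0.004
grip_force: 0.0
```

Request:
move_arm --increments "0 0 -0.5 0 0 0 255;0 0 -0.5 0 0 0 255;0 0 -0.5 0 0 0 255;0 0 0 0 0 0 255;0 0 0 0 0 0 255;0 0 0 0 0 0 255;0 0 0 0 0 0 255;0 0 0 0 0 0 255"

```text
time: 11.42
position: [0.4667, 0.0816, 0.0297]
tool_rot: [3.136, 0.188, -0.0]
ft_force: [0.9, 0.6, 0.5]
grip_width: 0.004
grip_force: 0.0
```

Request:
move_arm --increments "0 0 -0.3 0 0 0 255;0 0 0 0 0 0 255;0 0 0 0 0 0 255;0 0 0 0 0 0 255;0 0 0 0 0 0 255;0 0 0 0 0 0 255;0 0 0 0 0 0 255;0 0 0 0 0 0 255"

```text
time: 12.08
position: [0.4668, 0.0815, 0.0296]
tool_rot: [3.136, 0.188, -0.0]
ft_force: [-1.4, -0.3, 4.4]
grip_width: 0.003
grip_force: 2.6
```

Request:
move_arm --increments "0 0 -0.2 0 0 0 255;0 0 0 0 0 0 255;0 0 0 0 0 0 255;0 0 0 0 0 0 255;0 0 0 0 0 0 255;0 0 0 0 0 0 255;0 0 0 0 0 0 255;0 0 0 0 0 0 255"

```text
time: 12.75
position: [0.4668, 0.0815, 0.0295]
tool_rot: [3.136, 0.188, -0.0]
ft_force: [-2.2, -1.1, 6.1]
grip_width: 0.008
grip_force: 3.4
```

Request:
move_arm --increments "0 0 12 0 0 0 255;0 0 20 0 0 0 255;18 24 0 0 0 0 255;18 24 0 0 0 0 255;18 24 0 0 0 0 255;19 23 0 0 0 0 255;0 0 -15 0 0 0 255;0 0 -10 0 0 0 255"

```text
time: 13.42
position: [0.5405, 0.1786, 0.0361]
tool_rot: [-3.134, -0.191, -0.002]
ft_force: [-0.8, -1.2, -0.8]
grip_width: 0.007
grip_force: 0.0
```

Request:
move_arm --increments "0 0 -4 0 0 0 255;0 0 -1 0 0 0 255;0 0 -1 0 0 0 255;0 0 -0.5 0 0 0 255;0 0 -0.5 0 0 0 255;0 0 0 0 0 0 255;0 0 0 0 0 0 255;0 0 0 0 0 0 255"

```text
time: 14.08
position: [0.5399, 0.1765, 0.0295]
tool_rot: [3.136, 0.188, 0.001]
ft_force: [-0.3, 0.1, -0.3]
grip_width: 0.006
grip_force: 0.0
```

Request:
move_arm --increments "0 0 -0.5 0 0 0 255;0 0 -0.5 0 0 0 255;0 0 -0.5 0 0 0 255;0 0 0 0 0 0 255;0 0 0 0 0 0 255;0 0 0 0 0 0 255;0 0 0 0 0 0 255;0 0 0 0 0 0 255"

```text
time: 14.75
position: [0.5397, 0.1766, 0.0276]
tool_rot: [3.136, 0.188, -0.0]
ft_force: [-0.3, 0.4, 0.2]
grip_width: 0.004
grip_force: 0.0
```

Request:
move_arm --increments "0 0 -0.3 0 0 0 255;0 0 0 0 0 0 255;0 0 0 0 0 0 255;0 0 0 0 0 0 255;0 0 0 0 0 0 255;0 0 0 0 0 0 255;0 0 0 0 0 0 255;0 0 0 0 0 0 255"

```text
time: 15.42
position: [0.5397, 0.1766, 0.0274]
tool_rot: [3.136, 0.188, -0.0]
ft_force: [-0.4, 0.6, 0.2]
grip_width: 0.002
grip_force: 0.2
```

Request:
move_arm --increments "0 0 -0.3 0 0 0 255;0 0 0 0 0 0 255;0 0 0 0 0 0 255;0 0 0 0 0 0 255;0 0 0 0 0 0 255;0 0 0 0 0 0 255;0 0 0 0 0 0 255;0 0 0 0 0 0 255"

```text
time: 16.08
position: [0.5397, 0.1765, 0.0271]
tool_rot: [3.136, 0.188, -0.0]
ft_force: [-0.9, -0.6, 2.1]
grip_width: 0.003
grip_force: 0.4
```

Request:
move_arm --increments "0 0 -0.3 0 0 0 255;0 0 0 0 0 0 255;0 0 0 0 0 0 255;0 0 0 0 0 0 255;0 0 0 0 0 0 255;0 0 0 0 0 0 255;0 0 0 0 0 0 255;0 0 0 0 0 0 255"

```text
time: 16.75
position: [0.5397, 0.1766, 0.0268]
tool_rot: [3.136, 0.188, -0.0]
ft_force: [-0.7, -0.9, 0.5]
grip_width: 0.006
grip_force: 0.6
```

Request:
move_arm --increments "0 0 -0.3 0 0 0 255;0 0 0 0 0 0 255;0 0 0 0 0 0 255;0 0 0 0 0 0 255;0 0 0 0 0 0 255;0 0 0 0 0 0 255;0 0 0 0 0 0 255;0 0 0 0 0 0 255"

```text
time: 17.42
position: [0.5397, 0.1766, 0.0265]
tool_rot: [3.136, 0.188, -0.0]
ft_force: [-1.7, 0.7, 1.0]
grip_width: 0.003
grip_force: 0.9
```

Request:
move_arm --increments "0 0 -0.3 0 0 0 255;0 0 0 0 0 0 255;0 0 -0.3 0 0 0 255;0 0 0 0 0 0 255;0 0 -0.2 0 0 0 255;0 0 0 0 0 0 255;0 0 0 0 0 0 255;0 0 0 0 0 0 255"

```text
time: 18.08
position: [0.5396, 0.1765, 0.0257]
tool_rot: [3.136, 0.188, -0.0]
ft_force: [-2.8, -0.6, 2.4]
grip_width: 0.006
grip_force: 1.5
```

Request:
move_arm --increments "0 0 4 0 0 0 255;0 0 8 0 0 0 255;8 10 0 0 0 0 255;8 10 0 0 0 0 255;7.4 10 0 0 0 0 255;0 0 -4 0 0 0 255;0 0 -3 0 0 0 255;0 0 -1 0 0 0 255"

```text
time: 18.75
position: [0.5625, 0.2057, 0.029]
tool_rot: [3.135, 0.187, -0.002]
ft_force: [-0.6, -0.4, -1.5]
grip_width: 0.002
grip_force: 0.0
```

Request:
move_arm --increments "0 0 -0.5 0 0 0 255;0 0 -0.5 0 0 0 255;0 0 -0.5 0 0 0 255;0 0 -0.5 0 0 0 255;0 0 -0.3 0 0 0 255;0 0 0 0 0 0 255;0 0 0 0 0 0 255;0 0 0 0 0 0 255"

```text
time: 19.42
position: [0.5632, 0.2063, 0.0276]
tool_rot: [3.135, 0.188, 0.0]
ft_force: [-0.7, -1.1, 4.0]
grip_width: 0.006
grip_force: 1.7
```

Request:
move_arm --increments "0 0 -0.2 0 0 0 255;0 0 0 0 0 0 255;0 0 -0.2 0 0 0 255;0 0 0 0 0 0 255;0 0 -0.2 0 0 0 255;0 0 0 0 0 0 255;0 0 0 0 0 0 255;0 0 0 0 0 0 255"

```text
time: 20.08
position: [0.5633, 0.2063, 0.0276]
tool_rot: [3.135, 0.187, 0.0]
ft_force: [-2.8, -2.3, 7.3]
grip_width: 0.005
grip_force: 3.6
```

Request:
move_arm --increments "0 0 -0.2 0 0 0 255;0 0 0 0 0 0 255;0 0 -0.2 0 0 0 255;0 0 0 0 0 0 255;0 0 0 0 0 0 255;0 0 0 0 0 0 255;0 0 0 0 0 0 255;0 0 0 0 0 0 255"

```text
time: 20.75
position: [0.5633, 0.2063, 0.0273]
tool_rot: [3.135, 0.188, 0.0]
ft_force: [-2.4, -2.3, 7.4]
grip_width: 0.003
grip_force: 3.9
```

Request:
move_arm --increments "0 0 -0.3 0 0 0 255;0 0 -0.3 0 0 0 255;0 0 -0.3 0 0 0 255;0 0 -0.3 0 0 0 255;0 0 -0.3 0 0 0 255;0 0 0 0 0 0 255;0 0 0 0 0 0 255;0 0 0 0 0 0 255"

```text
time: 21.42
position: [0.5633, 0.2063, 0.0258]
tool_rot: [3.135, 0.188, 0.0]
ft_force: [-2.9, -1.5, 8.1]
grip_width: 0.007
grip_force: 3.8
```

Request:
move_arm --increments "0 0 -0.3 0 0 0 255;0 0 -0.3 0 0 0 255;0 0 -0.3 0 0 0 255;0 0 -0.3 0 0 0 255;0 0 -0.3 0 0 0 255;0 0 -0.3 0 0 0 255;0 0 -0.3 0 0 0 255;0 0 -0.3 0 0 0 255"

```text
time: 22.08
position: [0.5633, 0.2063, 0.0234]
tool_rot: [3.135, 0.187, 0.0]
ft_force: [-2.7, -2.3, 8.9]
grip_width: 0.007
grip_force: 4.0
```

Request:
move_arm --increments "0 0 -0.3 0 0 0 255;0 0 -0.3 0 0 0 255;0 0 -0.3 0 0 0 255;0 0 -0.2 0 0 0 255;0 0 0 0 0 0 255;0 0 0 0 0 0 255;0 0 0 0 0 0 255;0 0 0 0 0 0 255"

```text
time: 22.75
position: [0.5632, 0.2063, 0.0226]
tool_rot: [3.135, 0.187, -0.0]
ft_force: [-4.2, -4.0, 10.0]
grip_width: 0.004
grip_force: 5.1
```

Request:
move_arm --increments "0 0 -0.2 0 0 0 255;0 0 0 0 0 0 255;0 0 -0.2 0 0 0 255;0 0 0 0 0 0 255;0 0 -0.2 0 0 0 255;0 0 0 0 0 0 255;0 0 0 0 0 0 255;0 0 0 0 0 0 255"

```text
time: 23.42
position: [0.5633, 0.2063, 0.0226]
tool_rot: [3.135, 0.187, 0.0]
ft_force: [-5.3, -3.2, 14.1]
grip_width: 0.008
grip_force: 6.9
```

Request:
move_arm --increments "0 0 2 0 0 0 255;0 0 8 0 0 0 255;-8 -10 0 0 0 0 255;-8 -10 0 0 0 0 255;-7.4 -10 0 0 0 0 255;0 0 -4 0 0 0 255;0 0 -2 0 0 0 255;0 0 0 0 0 0 255"

```text
time: 24.08
position: [0.5398, 0.1771, 0.0244]
tool_rot: [-3.135, -0.188, 0.0]
ft_force: [0.3, -0.4, -0.7]
grip_width: 0.007
grip_force: 0.0
```

Request:
move_arm --increments "0 0 -0.5 0 0 0 255;0 0 -0.5 0 0 0 255;0 0 -0.5 0 0 0 255;0 0 -0.5 0 0 0 255;0 0 -0.3 0 0 0 255;0 0 0 0 0 0 255;0 0 0 0 0 0 255;0 0 0 0 0 0 255"

```text
time: 24.75
position: [0.5399, 0.177, 0.0227]
tool_rot: [-3.136, -0.188, -0.001]
ft_force: [-0.4, 0.5, 1.6]
grip_width: 0.007
grip_force: 0.7
```

Request:
move_arm --increments "0 0 -0.2 0 0 0 255;0 0 0 0 0 0 255;0 0 0 0 0 0 255;0 0 -0.1 0 0 0 255;0 0 0 0 0 0 255;0 0 0 0 0 0 255;0 0 0 0 0 0 255;0 0 0 0 0 0 255"

```text
time: 25.42
position: [0.5399, 0.177, 0.0226]
tool_rot: [-3.136, -0.188, -0.001]
ft_force: [-1.5, 0.6, 5.5]
grip_width: 0.011
grip_force: 2.7
```

Request:
move_arm --increments "0 0 5 0 0 0 255;0 0 15 0 0 0 255;0 0 30 0 0 0 255;0 0 30 0 0 0 255;0 0 30 0 0 0 255;0 0 30 0 0 0 255;0 0 30 0 0 0 255;0 0 0 0 0 0 255"

```text
time: 26.08
position: [0.543, 0.1774, 0.1985]
tool_rot: [-3.135, -0.187, -0.016]
ft_force: [1.2, 0.7, 0.7]
grip_width: 0.005
grip_force: 0.0
```

Request:
move_arm --increments "-10 -30 0 0 0 0 255;-10 -30 0 0 0 0 255;-10 -30 0 0 0 0 255;-10 -30 0 0 0 0 255;-10 -30 0 0 0 0 255;-10 -30 0 0 0 0 255;-10 -30 0 0 0 0 255;0 0 0 0 0 0 255"

```text
time: 26.75
position: [0.4673, -0.0411, 0.1914]
tool_rot: [3.133, 0.172, -0.004]
ft_force: [0.3, 0.0, 0.5]
grip_width: 0.005
grip_force: 0.0
```

Run:
```python
from h import *
p=ctrl.get_image("scene"); C=cloud(p); cv2.imwrite("pics/end.png",p["frame"][...,::-1])
m=np.linalg.norm(C[...,:2]-[.563,.2066],axis=-1)<.03
P=C[m];A=np.c_[P[:,:2]-P[:,:2].mean(0),np.ones(len(P))]
print(np.linalg.lstsq(A,P[:,2],rcond=None)[0])
```

```text
[ 0.00135378 -0.00320138  0.0229608 ]
```

View pics/end.png

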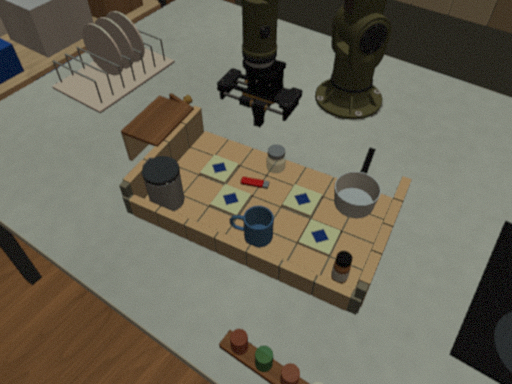

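The picture shows the tile at (320,236) lying level (slope under 0.004 rad) at a height of 23 mm, and everything else is where it was.

```bash
python3 -c "
from bench import ctrl
print(ctrl.close_job())"
```

```text
the job is handed in; nothing more can be done
None
```

The loose tile was the one nearest the +y cheek (centre at about x 0.563, y 0.207). I pressed it in the middle and it sank 5 mm onto its bed. It is level, did not rock when I pressed its corner again, and the job is handed in with nothing else moved.

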